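Show the kiln loader what goes where

TASK

Press the call button on the grey box to call the kiln loader, then point down at the middle of the vase with two handles, the fingertips two to five centimetres above its mouth, and hold there for two seconds. Then point in the same way at the middle of the free white disc on the kiln slab, hold for two seconds and finish with the hand still pointing there. Touch none of the pottery or the slab, disturb nothing else, and carry the hand well above the other vases and the cups so that none of them is pointed at by mistake.

Things in the scene. Friction and masses are not known exactly. Their poses are not given: they have to be found in the camera images.
- call (a joint): the call button's travel: 0 m out, 0.006 m fully down; it springs back by itself and takes 5 N fully down. It counts as pressed beyond two thirds of its travel. Pressed straight down.
- call_top (a point): centre of the top of the call button: a round white cap 32 mm across on a small housing on top of a grey box 80 x 80 x 40 mm, which is fixed to the table
- vase_two: the vase with TWO loop handles, on opposite sides (its own +y and -y), 109 mm over the handles. Loose, 200 to 420 g, upright, unglazed terracotta, 100 mm tall, belly 70 mm across at 35 mm height, neck 30 mm, flared rim 42 mm across. Origin: centre of the underside.
- vase_two_mouth (a point): centre of the mouth of the two-handled vase, at rim height (100 mm above the table)
- vase_one: a similar vase with only ONE loop handle (on its +y side). Loose, 200 to 420 g, upright, unglazed terracotta, 100 mm tall, belly 70 mm across at 35 mm height, neck 30 mm, flared rim 42 mm across. Origin: centre of the underside.
- vase_one_mouth (a point): centre of the mouth of the one-handled vase, at rim height
- vase_plain: a similar vase with NO handle. Loose, 200 to 420 g, upright, unglazed terracotta, 100 mm tall, belly 70 mm across at 35 mm height, neck 30 mm, flared rim 42 mm across. Origin: centre of the underside.
- vase_plain_mouth (a point): centre of the mouth of the plain vase, at rim height
- slab: fixed square kiln slab, 240 x 240 mm, grey, its top 40 mm above the table, on three props; on it four white setter discs, 72 mm across and 6 mm thick, centred 60 mm from the slab's centre along both its x and y axes. Three carry cups, one is free. Origin: centre of the underside, at table height.
- free_place: the free place: centre of the upper face of the one white disc that has no cup on it (46 mm above the table). Nothing stands there.
- cup0: One of three alike loose terracotta cups, 50 mm tall, 64 mm across the rim, 120 g, each standing on a white disc of the kiln slab. Origin: centre of the underside (disc top).
- cup1: One of three alike loose terracotta cups, 50 mm tall, 64 mm across the rim, 120 g, each standing on a white disc of the kiln slab. Origin: centre of the underside (disc top).
- cup2: One of three alike loose terracotta cups, 50 mm tall, 64 mm across the rim, 120 g, each standing on a white disc of the kiln slab. Origin: centre of the underside (disc top).
- cup0_rim (a point): centre of that cup's mouth, at rim height
- cup1_rim (a point): centre of that cup's mouth, at rim height
- cup2_rim (a point): centre of that cup's mouth, at rim height
- brush: loose brush, 170 mm long, lying on the table; bystander. Origin on its underside.
- spatula: loose modelling spatula, 150 mm long, lying on the table; bystander. Origin on its underside.
- jar: loose closed jar, 60 mm across, 75 mm tall; bystander. Origin: centre of the underside.
Things that resemble listed ones, but are neither listed nor needed, are in the scene too. Leave any green look-alike of the vase_two alone.

How it is judged:
By the outcome, as a careful person would: the job done as asked, in the order asked, and still so for the second after the job is handed in, with the robot touching nothing.
It also fails if it takes over 56 s, if anything falls off the work surface, if the arm or the gripper's body presses on something with over 40 N, if the wrist force passes 120 N, or if a joint passes its speed limit or range.

ROBOT

A 7-joint arm with a two-finger parallel gripper is mounted at the origin on the work surface. World frame = base frame: x ahead of the robot, y to its left, z up, the work surface at z = 0. Lengths are in m, angles in degrees, forces in N, time in s.
With the tool pointing down it reaches from about 0.425 to 0.875 m from the base axis. Payload 4.7 kg.
Tool frame: the origin (TCP) lies on the centre line of the jaws, within the pads' length; the fingertips stand env.nose_length ahead of it and the grasp point (between the pads) lies 8 mm behind it (env.nose_length is the distance from the TCP to the fingertips, in m); y points along the fingers, z is the direction in which the jaws open and shut, and the axes are right-handed (so a half turn about y gives the same grasp; the last joint's range is limited). The gripper opens to 87 mm and grips with 3 to 60 N. Pads are 19 mm wide; open, the fingers measure 117 mm over their backs; the gripper's body (75 mm by 190 mm) begins 51 mm behind the grasp point.
Start: joints at [74.834, 18.392, -4.016, 83.108, 1.295, 78.541, -3.26], TCP at [0.179, -0.625, 0.234] pointing down, gripper open.
Joint ranges: [-163.93, 163.93], [-17.29, 119.83], [-79.2, 71.16], [3.27, 140.29], [-89.18, 269.18], [5.43, 117.66], [-154.24, 154.24]. Speed limits (degrees/s): [147.25, 147.25, 180, 180, 180, 180, 180].

INTERFACE

Orientations are given as [roll, pitch, yaw] about the fixed x, y, z axes, in that order (R = Rz(yaw) Ry(pitch) Rx(roll)).
In Python, from cell import env, read_camera, camera_info, job, models gives the robot as it stands.
- The arm moves only by the tool move_arm, never from a script. Its argument "moves" is a list of rows, each a list of 6 numbers: the shift along the tool's x, y, z in mm, then the turn, a rotation vector about the tool's x, y, z in degrees. In form: [[x, y, z, ax, ay, az], ...]. A call has 1 to 20 rows; each row is the pose to reach, as a shift and turn from the pose commanded when the call began, along the tool's axes at that moment; what a row does not reach only later rows make up. A row lasts 1/12 s, in which the tool goes at most 41.7 mm and 7.16 degrees, less where a joint would pass 70% of its speed; a pose out of reach is approached as far as the arm can. A call with a gripper value outside its range is refused whole. "claw" is the finger opening in mm, from 0 to 87, set as the call begins (left out, the last holds). The fingers move at their own pace and stop on an object; "newtons" is the grip in N (left out, the last holds). Time passes only in rows, so rows that repeat a pose let the fingers close. It gives the time, the measured TCP pose, the force and the opening at its end, in the units of the state.
- env.get_obs(): the state, without advancing time (a new reading comes with each control period).
- read_camera(name): name is "side" or "top" or "wrist"; returns (picture, depth): 420x560x3 uint8, red, green, blue; 420x560 float32, m along the optical axis (not along the pixel's ray), 0 where there is no reading.
- camera_info(name): a dict with "fx", "fy", "cx", "cy" (pixels), "R" (3x3) and "t" (3): a world point X has camera coordinates R X + t. Camera axes: x right, y down, z forward; pixel columns grow to the right and rows downward; lengths in m; the calibration is good to about 2 mm. A picture is of the moment at which its call begins: read the wrist's pose just before it. camera_info takes no time and is no camera call; for the wrist camera it gives the pose at the moment of the call.
- job.sign_off(): hands the job in, once; it reports no verdict.
Trained networks look in the newest picture that a camera, given by its name, has taken for a name from the list of things; names that differ only in an ending like _2 or _b are one class to them, and where a whole thing is asked for, a point or a joint stands for the part that bears it (a point fixed in the world has none). Each returns a list of dicts, best first, with "score" (0 to 1); they miss things now and then, are a little off and sometimes report something else, mostly with a low value. They report only what shows in the picture. A call takes as long as a camera call. They do not tell look-alikes from the thing itself.
- models.spot_in(target, camera): "point" ([x, y, z] in m, in world coordinates, good to about 4 mm: the middle of the surface that is visible of it).
- models.cut_out(target, camera): "mask" (420x560 bool, what is visible of it).
The state is a dict: "time_s": time; "qpos": joint angles; "joint_velocities": joint speeds; "effort": joint torques, N m; "tool_pos": TCP position; "tool_rot": TCP orientation; "force": force on the tool from outside, world axes, zero at the start; "wrist_torque": the same for the moment, N m; "grip_width": finger opening in m.
Only numpy, scipy, OpenCV 4.12 (cv2) and the standard library are available. Lean on these libraries where they do the work, as an engineer would, in place of code of your own. Each camera call takes 0.05 s, during which the arm holds its last target.

## Working session

There is one attempt and no reset: what is moved stays moved. The work goes in short steps, Python scripts to look and compute and a tool call to move; the robot and the scene stay as the last step left them, time stands still between calls to the robot, and variables do not carry over. Pictures are saved under pics/ and viewed, and the job is handed in when it is done.

Besides the shell and the picture viewer there is one more tool, called after "Request:" as name(argument=value, ...) on one line, values as JSON. move_arm: Moves the arm, as the interface text tells. Its arguments: {"type":"object","properties":{"moves":{"type":"array","items":{"type":"array","items":{"type":"number"}}},"claw":{"type":"number"},"newtons":{"type":"number"}},"required":["moves"]}

```bash
mkdir -p pics; ls; cat > h.py <<'E'
import numpy as np,cv2
from cell import env, read_camera, camera_info, job, models
def world(cam,info,u,v,d):
    R=np.array(info["R"]);t=np.array(info["t"])
    c=np.array([(u-info["cx"])/info["fx"]*d,(v-info["cy"])/info["fy"]*d,d])
    return R.T@(c-t)
def save(n,p): cv2.imwrite("pics/"+n+".png",cv2.cvtColor(p,cv2.COLOR_RGB2BGR))
E
python3 - <<'E'
from h import *
print(env.get_obs(),env.nose_length)
for c in["top","side"]:
    p,d=read_camera(c);save(c+"0",p);np.save(c+"0.npy",d);i=camera_info(c);print(c,i)
    for n in ["call_top","vase_two","slab"]:
        print(n,[(np.round(r["point"],3),round(r["score"],2)) for r in models.spot_in(n,c)])
E
```

```text
pics
{'time_s': 0.0, 'qpos': array([74.83457886, 18.43896281, -4.01451867, 83.17118356,  1.29605066,
       78.54174056, -3.26102519]), 'joint_velocities': array([ 0.12785103,  0.01255213,  0.02730313,  0.10647586, -0.02858474,
        0.0109375 , -0.03549721]), 'effort': array([-5.38191744e-04, -4.91286349e+01, -4.04133406e-01, -3.12525237e+01,
       -6.38177013e-02,  4.37792810e-02,  1.85533945e-04]), 'tool_pos': array([ 0.17866857, -0.62443265,  0.23249504]), 'tool_rot': array([-9.01065937e+01, -6.97417846e-03, -1.64026682e+02]), 'force': array([ 1.15869251, -0.22993434,  0.17203904]), 'wrist_torque': array([0.03691105, 0.03167943, 0.0116769 ]), 'grip_width': 0.08680497786822622} 0.011
top {'fx': 537.3535965960987, 'fy': 537.3535965960987, 'cx': 289.23129811800163, 'cy': 209.59315583018432, 'R': array([[-0.00770317, -0.99994644, -0.00691261],
       [-0.99868727,  0.00804317, -0.05058695],
       [ 0.05063984,  0.00651385, -0.99869574]]), 't': array([-0.03289839,  0.51118228,  1.26379785])}
call_top [(array([ 0.444, -0.283,  0.06 ]), 0.73)]
vase_two [(array([ 0.466, -0.082,  0.075]), 0.88), (array([ 0.172, -0.3  ,  0.072]), 0.59)]
slab [(array([0.529, 0.167, 0.041]), 0.73)]
side {'fx': 379.60113172575427, 'fy': 379.60113172575427, 'cx': 277.39860165380446, 'cy': 201.3391689858233, 'R': array([[-0.98687835, -0.16145401, -0.00193004],
       [-0.10969923,  0.67920537, -0.7257039 ],
       [ 0.1184787 , -0.71596974, -0.68800445]]), 't': array([0.4735175 , 0.15362709, 0.8448671 ])}
call_top []
vase_two [(array([ 0.463, -0.067,  0.062]), 0.79), (array([ 0.171, -0.286,  0.058]), 0.56)]
slab [(array([0.529, 0.199, 0.036]), 0.77)]
```

View pics/top0.png

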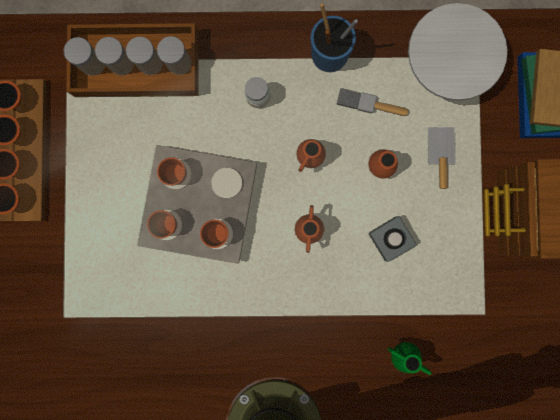

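View pics/side0.png

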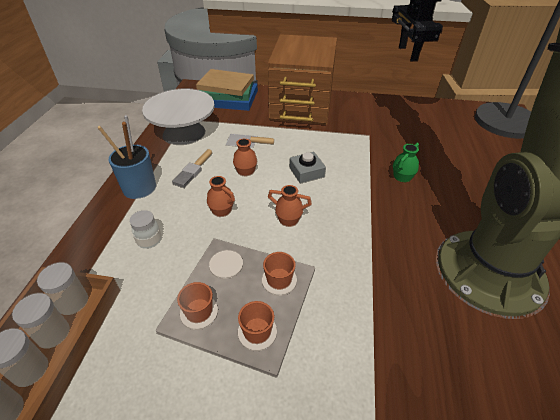

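The top view shows the call button at about (395,239). The two-handled vase is at (309,228), the one-handled at (311,153), the plain one at (384,164), and the free disc at (227,183). The green look-alike is at (406,358). Next I measure each point from depth in both cameras.

```bash
python3 - <<'E'
from h import *
for cam in ["top","side"]:
    i=camera_info(cam);d=np.load(cam+"0.npy");p=cv2.imread(f"pics/{cam}0.png").astype(int)
    v,u=np.mgrid[:420,:560]
    R=np.array(i["R"]);t=np.array(i["t"])
    C=np.stack([(u-i["cx"])/i["fx"]*d,(v-i["cy"])/i["fy"]*d,d],-1)
    W=(C-t)@R; W[d==0]=np.nan
    np.save(cam+"W.npy",W)
    def fit(name,x,y,r,z0,z1,white=False):
        m=(np.hypot(W[...,0]-x,W[...,1]-y)<r)&(W[...,2]>z0)&(W[...,2]<z1)
        if white: m&=(p.min(-1)>135)
        q=W[m]
        if len(q)<5: print(cam,name,len(q));return
        c,rr=cv2.minEnclosingCircle(q[:,:2].astype(np.float32))
        print(cam,name,len(q),"mean",q.mean(0).round(4),"med z",np.median(q[:,2]).round(4),"circ",np.round(c,4),round(rr,4), "zmax",q[:,2].max().round(4))
    fit("cap",.444,-.283,.03,.05,.09,True)
    fit("rim2",.464,-.08,.05,.093,.11)
    fit("rim1",.60,-.09,.06,.093,.11)
    fit("rim0",.58,-.25,.06,.093,.11)
    f=W[183,227] if cam=="top" else W[264,226]
    print("disc pix",f)
    fit("disc",f[0],f[1],.05,.035,.056,True)
E
python3 - <<'E'
import cv2
p=cv2.imread('pics/top0.png')
cv2.imwrite('pics/z1.png',cv2.resize(p[130:270,200:430],None,fx=3.4,fy=3.4,interpolation=cv2.INTER_CUBIC))
E
```

```text
top cap 114 mean [ 0.4401 -0.2763  0.0619] med z 0.0616 circ [ 0.4403 -0.2767] 0.0137 zmax 0.0668
top rim2 290 mean [ 0.4651 -0.0829  0.1002] med z 0.1005 circ [ 0.4645 -0.0832] 0.0479 zmax 0.1063
top rim1 263 mean [ 0.6406 -0.0881  0.1004] med z 0.1004 circ [ 0.6327 -0.0859] 0.0296 zmax 0.1072
top rim0 258 mean [ 0.6159 -0.2569  0.1006] med z 0.1006 circ [ 0.6159 -0.2569] 0.0203 zmax 0.1078
disc pix [0.5725012  0.10721652 0.04308043]
top disc 690 mean [0.5735 0.1091 0.0464] med z 0.0465 circ [0.5734 0.1099] 0.0351 zmax 0.0536
side cap 61 mean [ 0.4404 -0.2752  0.0612] med z 0.0614 circ [ 0.4403 -0.2773] 0.0169 zmax 0.0645
side rim2 177 mean [ 0.4646 -0.081   0.0993] med z 0.0996 circ [ 0.4632 -0.0837] 0.0221 zmax 0.1029
side rim1 164 mean [ 0.6403 -0.0865  0.0993] med z 0.0995 circ [ 0.6411 -0.0891] 0.0207 zmax 0.1025
side rim0 118 mean [ 0.6151 -0.2537  0.0991] med z 0.0995 circ [ 0.6153 -0.2566] 0.0211 zmax 0.1029
disc pix [0.57184956 0.10993284 0.04559264]
side disc 763 mean [0.574  0.1091 0.0453] med z 0.0455 circ [0.5807 0.1079] 0.0439 zmax 0.0495
```

View pics/z1.png

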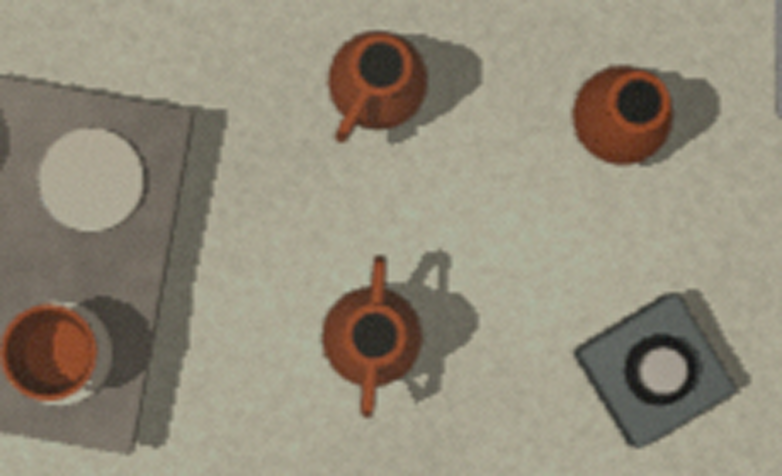

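```bash
cat >> h.py <<'E'
from scipy.spatial.transform import Rotation as Ro
def shift(target):
    o=env.get_obs();R=Ro.from_euler("xyz",o["tool_rot"],degrees=True)
    print(round(o["time_s"],2),o["tool_pos"].round(4),o["tool_rot"].round(2),o["force"].round(2),"qpos",o["qpos"].round(0))
    print("shift mm",(R.inv().apply(np.array(target)-o["tool_pos"])*1000).round(1))
E
python3 -c "
from h import *
shift([.440,-.2765,.15])"
```

```text
0.4 [ 0.1788 -0.6248  0.2334] [ -90.01   -0.   -164.02] [ 0.16  0.09 -0.05] qpos [75. 18. -4. 83.  1. 79. -3.]
shift mm [-347.    83.5 -263. ]
```

Request:
move_arm(moves=[[-5,0,-4,0,0,0],[-15,0,-11,0,0,0],[-32,0,-24,0,0,0],[-55,0,-42,0,0,0],[-80,0,-60,0,0,0],[-105,0,-80,0,0,0],[-130,0,-99,0,0,0],[-155,0,-118,0,0,0],[-180,0,-137,0,0,0],[-205,0,-156,0,0,0],[-230,5,-175,0,0,0],[-255,15,-193,0,0,0],[-278,28,-211,0,0,0],[-300,42,-227,0,0,0],[-318,56,-241,0,0,0],[-333,68,-252,0,0,0],[-342,77,-259,0,0,0],[-347,83,-263,0,0,0],[-347,83,-263,0,0,0],[-347,83,-263,0,0,0]], claw=0, newtons=10)

```text
time_s: 2.07
tool_pos: [0.4399, -0.2764, 0.1507]
tool_rot: [-90.0, -0.0, -164.0]
force: [-0.5, -0.0, -0.4]
grip_width: 0.0005
```

```bash
python3 - <<'E'
from h import *
p,d=read_camera("wrist");i=camera_info("wrist");save("w1",p)
print(env.get_obs()["grip_width"],[(r["point"],r["score"]) for r in models.spot_in("call_top","wrist")])
shift([.440,-.2765,.0725])
E
```

```text
0.0004914170103760848 [([0.4408, -0.2764, 0.0631], 0.66)]
2.17 [ 0.4398 -0.2777  0.1513] [-8.9920e+01  1.0000e-02 -1.6412e+02] [-0.66 -0.07 -0.13] qpos [ 50.   7. -22. 107.   3.  66. -47.]
shift mm [-0.5 78.8 -1.2]
```

View pics/w1.png

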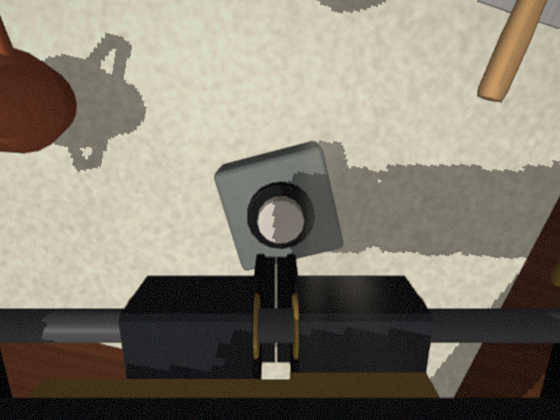

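The wrist view shows the cap at (281,219), straight ahead of the closed fingers. Pressing.

Request:
move_arm(moves=[[0,5,0,0,0,0],[0,15,0,0,0,0],[0,30,0,0,0,0],[0,48,0,0,0,0],[0,62,0,0,0,0],[0,70,0,0,0,0],[0,75,0,0,0,0],[0,78,0,0,0,0],[0,80,0,0,0,0],[0,82,0,0,0,0],[0,83,0,0,0,0],[0,83,0,0,0,0]])

```text
time_s: 3.17
tool_pos: [0.4401, -0.2768, 0.0681]
tool_rot: [-90.0, -0.0, -164.0]
force: [-2.6, 0.8, 4.2]
grip_width: 0.0006
```

Request:
move_arm(moves=[[0,1,0,0,0,0],[0,1,0,0,0,0],[0,2,0,0,0,0],[0,2,0,0,0,0]])

```text
time_s: 3.5
tool_pos: [0.4402, -0.2769, 0.0673]
tool_rot: [-90.0, -0.0, -164.0]
force: [-6.5, 2.6, 14.5]
grip_width: 0.0002
```

14.5 N is well above the 5 N spring, so the button is bottomed out. Now I retreat upward.

Request:
move_arm(moves=[[0,-4,0,0,0,0],[0,-15,0,0,0,0],[0,-35,0,0,0,0],[0,-60,0,0,0,0],[0,-85,0,0,0,0],[0,-110,0,0,0,0],[0,-130,0,0,0,0],[0,-142,0,0,0,0],[0,-147,0,0,0,0],[0,-147,0,0,0,0]])

```text
time_s: 4.33
tool_pos: [0.4408, -0.2769, 0.2135]
tool_rot: [-89.9, 0.1, -164.0]
force: [0.2, 0.3, 0.0]
grip_width: 0.0003
```

```bash
python3 - <<'E'
from h import *
p,d=read_camera("side");save("s1",p)
shift([.4644,-.083,.146])
E
```

```text
4.38 [ 0.4401 -0.2766  0.2122] [-8.9990e+01  1.0000e-02 -1.6402e+02] [ 0.54 -0.65 -0.54] qpos [ 51.   4. -22. 103.   2.  73. -46.]
shift mm [ -76.6   66.2 -179.4]
```

View pics/s1.png

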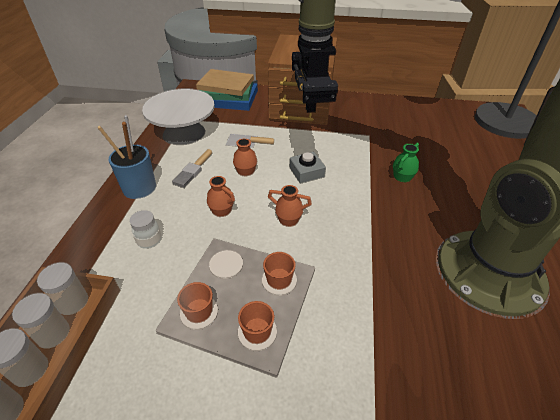

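The side view shows everything where it was, with the vase_two mouth still at (290,190) and the hand clear above the box. Moving over the vase.

Request:
move_arm(moves=[[-2,0,-4,0,0,0],[-6,0,-14,0,0,0],[-13,0,-30,0,0,0],[-22,0,-51,0,0,0],[-32,0,-75,0,0,0],[-42,0,-99,0,0,0],[-52,0,-122,0,0,0],[-61,0,-143,0,0,0],[-68,0,-160,0,0,0],[-73,5,-171,0,0,0],[-76,14,-178,0,0,0],[-76.5,27,-179.5,0,0,0],[-76.5,40,-179.5,0,0,0],[-76.5,52,-179.5,0,0,0],[-76.5,60,-179.5,0,0,0],[-76.5,65,-179.5,0,0,0],[-76.5,66,-179.5,0,0,0],[-76.5,66,-179.5,0,0,0]])

```text
time_s: 5.88
tool_pos: [0.4641, -0.083, 0.1463]
tool_rot: [-90.0, -0.0, -164.0]
force: [-0.6, 0.0, 0.4]
grip_width: 0.0006
```

```bash
python3 - <<'E'
from h import *
p,d=read_camera("side");save("s2",p)
p,d=read_camera("wrist");save("w2",p)
i=camera_info("wrist");v,u=np.mgrid[:420,:560]
R=np.array(i["R"]);t=np.array(i["t"])
C=np.stack([(u-i["cx"])/i["fx"]*d,(v-i["cy"])/i["fy"]*d,d],-1);W=(C-t)@R
m=(d>0)&(np.hypot(W[...,0]-.4644,W[...,1]+.083)<.035)&(abs(W[...,2]-.1)<.006)
q=W[m]; print(len(q)); 
if len(q): print(q.mean(0),cv2.minEnclosingCircle(q[:,:2].astype(np.float32)))
shift([.4644,-.083,.146])
E
```

```text
2936
[ 0.47062013 -0.08423321  0.09897981] ((0.46623674035072327, -0.08520307391881943), 0.020573178306221962)
5.98 [ 0.4647 -0.0831  0.147 ] [-8.9970e+01  4.0000e-02 -1.6404e+02] [-0.55  0.3   0.89] qpos [ 40.   2. -33. 113.   1.  66. -68.]
shift mm [ 0.2  1.  -0.2]
```

View pics/w2.png

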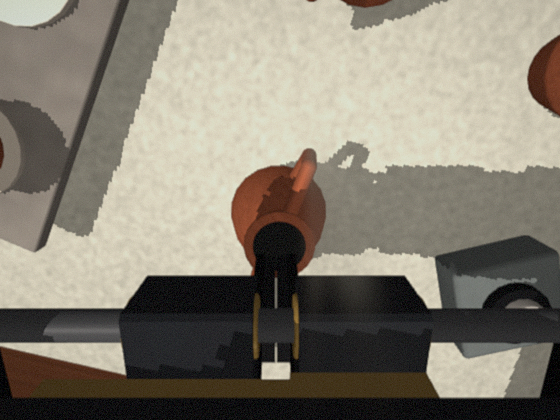

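View pics/s2.png

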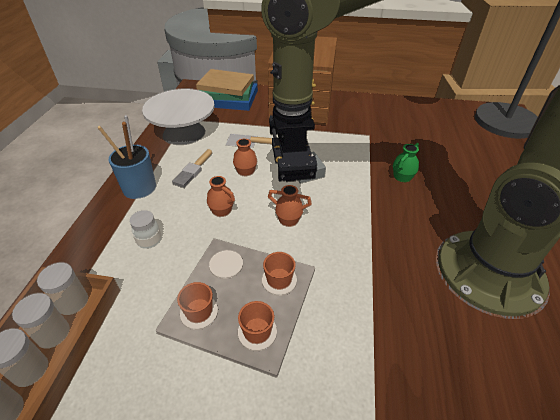

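The wrist view has the mouth at (279,241), under the fingertips and agreeing within about 2 mm, and the tips are about 35 mm above the rim. Holding for more than 2 s.

Request:
move_arm(moves=[[0,0,0,0,0,0],[0,0,0,0,0,0],[0,0,0,0,0,0],[0,0,0,0,0,0],[0,0,0,0,0,0],[0,0,0,0,0,0],[0,0,0,0,0,0],[0,0,0,0,0,0],[0,0,0,0,0,0],[0,0,0,0,0,0],[0,0,0,0,0,0],[0,0,0,0,0,0],[0,0,0,0,0,0],[0,0,0,0,0,0],[0,0,0,0,0,0],[0,0,0,0,0,0]])

```text
time_s: 7.32
tool_pos: [0.4642, -0.083, 0.1465]
tool_rot: [-90.0, -0.0, -164.0]
force: [-0.4, 0.2, -0.2]
grip_width: 0.0003
```

Request:
move_arm(moves=[[0,0,0,0,0,0],[0,0,0,0,0,0],[0,0,0,0,0,0],[0,0,0,0,0,0],[0,0,0,0,0,0],[0,0,0,0,0,0],[0,0,0,0,0,0],[0,0,0,0,0,0],[0,0,0,0,0,0],[0,0,0,0,0,0],[0,0,0,0,0,0],[0,0,0,0,0,0],[0,0,0,0,0,0],[0,0,0,0,0,0],[0,0,0,0,0,0],[0,0,0,0,0,0]])

```text
time_s: 8.65
tool_pos: [0.4642, -0.083, 0.1465]
tool_rot: [-90.0, 0.0, -164.0]
force: [-0.4, -0.4, 1.0]
grip_width: 0.0001
```

```bash
python3 - <<'E'
from h import *
shift([.5735,.1095,.092])
E
```

```text
8.65 [ 0.4642 -0.083   0.1465] [ -89.99    0.   -164.03] [-0.35 -0.36  0.97] qpos [ 40.   2. -33. 113.   1.  66. -68.]
shift mm [-158.    54.5 -155. ]
```

Request:
move_arm(moves=[[0,-5,0,0,0,0],[0,-18,0,0,0,0],[0,-38,0,0,0,0],[0,-60,0,0,0,0],[0,-80,0,0,0,0],[-4,-95,-4,0,0,0],[-12,-103,-12,0,0,0],[-26,-105,-25,0,0,0],[-43,-105,-42,0,0,0],[-61,-105,-60,0,0,0],[-79,-105,-78,0,0,0],[-97,-105,-95,0,0,0],[-115,-105,-113,0,0,0],[-131,-105,-129,0,0,0],[-144,-105,-141,0,0,0],[-153,-105,-150,0,0,0],[-157,-105,-154,0,0,0],[-158,-103,-155,0,0,0],[-158,-100,-155,0,0,0],[-158,-100,-155,0,0,0]])

```text
time_s: 10.32
tool_pos: [0.5729, 0.1086, 0.2456]
tool_rot: [-90.0, -0.1, -164.1]
force: [0.9, -1.0, -0.6]
grip_width: 0.0007
```

```bash
python3 - <<'E'
from h import *
p,d=read_camera("wrist");save("w3",p)
i=camera_info("wrist");v,u=np.mgrid[:420,:560]
R=np.array(i["R"]);t=np.array(i["t"])
C=np.stack([(u-i["cx"])/i["fx"]*d,(v-i["cy"])/i["fy"]*d,d],-1);W=(C-t)@R
m=(d>0)&(np.hypot(W[...,0]-.5735,W[...,1]-.1095)<.05)&(abs(W[...,2]-.046)<.01)&(p.min(-1)>135)
q=W[m]; print(len(q),q.mean(0),cv2.minEnclosingCircle(q[:,:2].astype(np.float32)))
shift([.5735,.1095,.092])
E
```

```text
7877 [0.57595404 0.11117697 0.04204335] ((0.5735183954238892, 0.10954247415065765), 0.05003701150417328)
10.37 [0.573  0.1083 0.2459] [-8.9960e+01 -8.0000e-02 -1.6411e+02] [ 0.44  0.38 -0.25] qpos [ 23.  14. -43.  91.  10.  79. -95.]
shift mm [ -1.  153.9  -1.1]
```

View pics/w3.png

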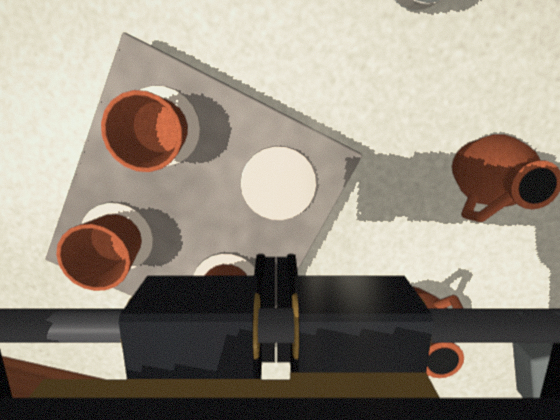

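The disc is at (279,183) in the wrist view, on the finger line, with the cups clear to the left. Descending.

Request:
move_arm(moves=[[0,5,0,0,0,0],[0,16,0,0,0,0],[0,33,0,0,0,0],[0,53,0,0,0,0],[0,75,0,0,0,0],[0,97,0,0,0,0],[0,117,0,0,0,0],[0,134,0,0,0,0],[0,146,0,0,0,0],[0,152,0,0,0,0],[0,154,0,0,0,0],[0,154,0,0,0,0]])

```text
time_s: 11.37
tool_pos: [0.5735, 0.1095, 0.0924]
tool_rot: [-90.0, -0.0, -164.0]
force: [0.1, -0.1, 1.6]
grip_width: 0.0006
```

```bash
python3 - <<'E'
from h import *
p,d=read_camera("wrist");save("w4",p)
i=camera_info("wrist");v,u=np.mgrid[:420,:560]
R=np.array(i["R"]);t=np.array(i["t"])
C=np.stack([(u-i["cx"])/i["fx"]*d,(v-i["cy"])/i["fy"]*d,d],-1);W=(C-t)@R
m=(d>0)&(np.hypot(W[...,0]-.5735,W[...,1]-.1095)<.05)&(abs(W[...,2]-.046)<.003)&(p.min(-1)>160)
q=W[m]; print(len(q),q.mean(0),cv2.minEnclosingCircle(q[:,:2].astype(np.float32)))
shift([.5735,.1095,.092])
p,d=read_camera("side");save("s4",p)
E
```

```text
1018 [0.58358491 0.12629885 0.04508604] ((0.5797452926635742, 0.11499261856079102), 0.03427788242697716)
11.42 [0.574  0.1096 0.0931] [-8.9990e+01  6.0000e-02 -1.6403e+02] [ 0.16 -0.11  0.47] qpos [ 21.  22. -41. 101.  16.  63. -99.]
shift mm [0.5 1.1 0. ]
```

View pics/w4.png

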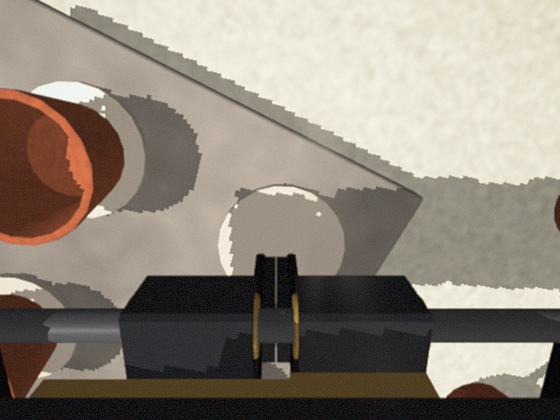

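View pics/s4.png

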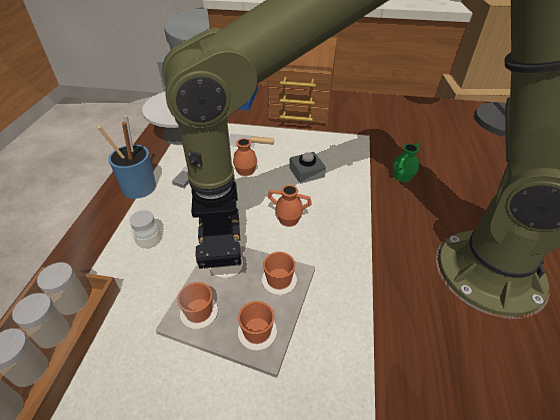

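The wrist view shows the disc spanning columns 219–344, centred under the fingertips (about 276). The side view shows the cups and vases unmoved. Holding for more than 2 s.

Request:
move_arm(moves=[[0,0,0,0,0,0],[0,0,0,0,0,0],[0,0,0,0,0,0],[0,0,0,0,0,0],[0,0,0,0,0,0],[0,0,0,0,0,0],[0,0,0,0,0,0],[0,0,0,0,0,0],[0,0,0,0,0,0],[0,0,0,0,0,0],[0,0,0,0,0,0],[0,0,0,0,0,0],[0,0,0,0,0,0],[0,0,0,0,0,0],[0,0,0,0,0,0],[0,0,0,0,0,0]])

```text
time_s: 12.8
tool_pos: [0.5735, 0.1095, 0.0925]
tool_rot: [-90.0, -0.0, -164.0]
force: [0.5, 0.1, -0.9]
grip_width: 0.0
```

Request:
move_arm(moves=[[0,0,0,0,0,0],[0,0,0,0,0,0],[0,0,0,0,0,0],[0,0,0,0,0,0],[0,0,0,0,0,0],[0,0,0,0,0,0],[0,0,0,0,0,0],[0,0,0,0,0,0],[0,0,0,0,0,0],[0,0,0,0,0,0],[0,0,0,0,0,0],[0,0,0,0,0,0],[0,0,0,0,0,0],[0,0,0,0,0,0],[0,0,0,0,0,0],[0,0,0,0,0,0]])

```text
time_s: 14.13
tool_pos: [0.5734, 0.1095, 0.0925]
tool_rot: [-90.0, -0.0, -164.0]
force: [0.0, -0.6, 1.1]
grip_width: 0.0003
```

```bash
python3 - <<'E'
from h import *
shift([.5735,.1095,.092])
print(job.sign_off())
E
```

```text
14.13 [0.5734 0.1095 0.0925] [ -90.     -0.   -164.03] [ 0.01 -0.65  1.1 ] qpos [ 21.  22. -41. 101.  16.  63. -99.]
shift mm [-0.   0.5  0.1]
the job is handed in; nothing more can be done
None
```

I carried out the job in the order asked and handed it in at 14.1 s; sign-off gave no verdict.

- **Call button:** I pressed it with the fingers closed, until the upward force reached 14.5 N. Its spring takes only 5 N, so it was fully down.
- **Two-handled vase:** I pointed at the middle of its mouth with the fingertips about 35 mm above the rim, and held for about 2.8 s.
- **Free disc:** I raised the hand to carry it across, pointed about 35 mm above the disc's middle and held for about 2.8 s. The hand is still there.

**Checks:**
- **Final position:** it agreed with my measured disc centre to within 1 mm, and the force readings showed no contact.
- **Scene:** the last side picture showed the two-handled vase, the plain vase and the cups unmoved. The arm hid the one-handled vase in that picture, so I could not confirm it there. The hand's path did not pass over it.
- **Disagreements:**
  - Over the vase, the wrist camera put the mouth about 2–3 mm from the point I used.
  - A close-up circle fit of the disc came out about 8 mm off. The hand hid part of the disc in that picture, so I kept the top and side cameras' value, on which their average positions agreed within 1 mm.

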